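# Seat a sample tube in the tube lifter and hold its cam at the top

## Robot

A 6-joint arm with a two-finger parallel gripper is mounted at the origin on a cart in front of the work surface, level with it; the furniture and walls round the work are solid. World frame = base frame: x ahead of the robot, y to its left, z up, the work surface at z = 0. Lengths are in mm, angles in rad, forces in N, time in s.
With the tool pointing down it reaches from about 275 to 1000 mm from the base axis. Payload 8.4 kg.
Tool frame: the origin (TCP) lies midway between the tips of the shut fingers; the grasp point (between the pads) lies 19 mm behind it (r.grip_point_offset is the distance from the TCP to the grasp point, in mm); z points along the fingers, y is the line along which they close (so a half turn about z gives the same grasp; the last joint's range is limited). The gripper opens to 85 mm and grips with 20 to 120 N. Pads are 22 mm wide; open, the fingers measure 114 mm over their backs; the gripper's body (76 mm by 85 mm) begins 54 mm behind the grasp point. The pads swing forward as they close: fully open they stand 13 mm farther back than shut.
Start: joints at [1.204, 0.353, 1.633, -0, 1.155, -0.002], TCP at [222.975, 583.875, 231.281] pointing down, gripper open.
Joint ranges: [-2.63, 2.63], [-0.92, 2.1], [0.06, 2.66], [-1.3, 4.44], [0, 2.69], [-3.02, 3.02]. Speed limits (rad/s): [2.22, 2.22, 2.79, 3.14, 3.14, 3.14].

## Interface

Orientations are given as [roll, pitch, yaw] about the fixed x, y, z axes, in that order (R = Rz(yaw) Ry(pitch) Rx(roll)).
In Python, from rig import r gives the robot as it stands. The module is installed in compiled form; this text tells all that it offers.
- The arm moves only by the shell command python3 -m creep 'ROWS' [FORCE]. ROWS is text: rows parted by semicolons, each of 7 numbers parted by spaces: the turn, a rotation vector about the tool's x, y, z in degrees, then the shift along the tool's x, y, z in m, then the closure in counts, from 0 (fully open) to 255 (shut). A call has 1 to 8 rows; each row is the pose to reach, as a shift and turn from the pose commanded when the call began, along the tool's axes at that moment; what a row does not reach only later rows make up. A row lasts 1/8 s, in which the tool goes at most 62.5 mm and 10.7 degrees, less where a joint would pass 70% of its speed; a pose out of reach is approached as far as the arm can. A call with a gripper value outside its range is refused whole. The fingers move at their own pace and stop on an object; FORCE is the grip in N (left out, the last holds). Time passes only in rows, so rows that repeat a pose let the fingers close. It gives the time, the measured TCP pose, the force, the opening and the grip force at its end, in the units of the state.
- r.sense(): the state, without advancing time (a new reading comes with each control period).
- r.grab_frame(name): name is "scene" or "top"; returns a dict with "img" (420x560x3 uint8, red, green, blue), "range_z" (420x560 float32, mm along the optical axis (not along the pixel's ray), 0 where there is no reading), "K" (3x3 intrinsics, pixels), "world_from_camera" (4x4, takes a point from camera to world coordinates). Camera axes: x right, y up, looking along -z (the intrinsics and any distortion apply to the point x, -y, -z); pixel columns grow to the right and rows downward; lengths in mm; the calibration is good to about 2 mm. A picture is of the moment at which its call begins.
- r.sign_off(): hands the job in; it is judged then, once.
The state is a dict: "clock": time; "qpos": joint angles; "qvel": joint speeds; "joint_efforts": joint torques, N m; "eef_pos": TCP position; "tcp_rot": TCP orientation; "contact_force": force on the tool from outside, world axes, zero at the start; "wrist_torque": the same for the moment, N m; "opening": opening from 0.0 (shut) to 1.0 (fully open); "grasp_force": force on a finger pad.
Only numpy, scipy, OpenCV 4.12 (cv2) and the standard library are available. Lean on these libraries where they do the work, as an engineer would, in place of code of your own. Each camera call takes 0.05 s, during which the arm holds its last target. There are 200 camera calls.

## Task

Take the violet-capped sample tube out of the blue tube block and slide it upright into the round well of the tube lifter until it stands on the bottom, without dropping it in, and let go of it. Then swing the lifter's cam lever with the red grip up to the point where the cam lifts the tube highest (lever straight up, not past it) and keep hold of it there: the lever springs back, so finish while holding it, touching the lever and not the tube. Leave the two red-capped tubes and the two bottles where they are.

Things in the scene. Friction and masses are not known exactly. Their poses are not given: they have to be found in the camera images.
- violet_tube_center (a point): Centre of the loose violet-capped sample tube, on its axis, 45 mm above its bottom. The tube is 13 mm thick and 85 mm tall; the cap is 14 mm thick and takes up the top 18 mm or so; 12 g. It stands upright in one of the three holes of the blue block. z is up along the tube.
- red_tube_a_center (a point): Centre (45 mm above the bottom) of a red-capped sample tube of 14 x 91 mm in the blue block; leave it there.
- red_tube_b_center (a point): Centre (45 mm above the bottom) of the other red-capped sample tube of 14 x 91 mm in the blue block; leave it there.
- blue_block: Fixed blue block, 44 (x) x 150 (y) x 44 mm high on a 52 x 158 x 4 mm foot, with three upright holes in a row along its y axis, 50 mm apart, 17 mm wide, 34 mm deep, floor 10 mm above the table. Which tube stands in which hole varies. Origin: centre of its underside on the table; z up.
- lifter: Fixed tube lifter: a white base plate, an aluminium well block of 44 x 44 mm with its top 88 mm above the table, a white lift plate under the well that rides on an orange eccentric cam disc, and the cam's lever at the right (-y) side. Origin: on the table under the well's axis; z up, -x is the front, toward which the lever points at rest.
- well_mouth (a point): Centre of the well's mouth at the top of the well block, 88 mm above the table; axes as the lifter's. The well is 14.6 mm wide with a 3 mm chamfer; its bottom is the flat lift plate, 50.5 mm above the table (37.5 mm below the mouth) with the lever at rest. A seated violet tube has its centre 95.5 mm above the table (7.5 mm above the mouth).
- cam_lever (a joint): Turn of the cam lever in rad. 0: at rest on its stop, pointing to the lifter's front (-x) and 0.45 rad above level. It grows as the grip swings up and back over the axis; at 1.12 the lever stands straight up and the lift is greatest (8.5 mm); past that the tube sinks again (end of travel 2.2). A spring pulls it back to 0 from everywhere: about 2 N at the grip at rest, 4 N at the top.
- grip_center (a point): Centre of the red barrel grip (24 mm thick, 44 mm long, its long axis along the lifter's y) that sits at the right (-y) side of the end of the lever's steel rod (10 mm thick) and turns freely on its own pin; 110 mm from the hinge axis; at rest 68 mm above the table, at the top 130 mm. 
- lever_axis (a point): Point on the lever's hinge axis in the plane in which the middle of the grip swings: 88 mm to the right (-y) of the well's axis, 20 mm above the table. The hinge axis is the lifter's y axis; the grip swings in the lifter's x-z plane.
- calib_bottle: Loose small white bottle with red cap, 34 mm across, 68 mm tall, origin at the centre of its underside; leave it.
- dye_bottle: Loose bottle with black cap, 40 mm across, 85 mm tall, origin at the centre of its underside; leave it.

How it is judged (in metres and radians):
On the way:
1. the violet tube stands on the bottom of the well, upright and let go, the lever still down (horizontal distance between violet_tube_center and well_mouth below 0.006 m and z of violet_tube_center in the frame of lifter below 0.0985 m and angle between violet_tube_center's own z axis and vertical below 0.15 rad and contact force between each of the arm, the fingers and violet_tube below 0.05 N and value of joint cam_lever below 0.15 rad), for 0.2 s.
At the end, for the whole second after the job is handed in: Fingers hold the lever still, over 1 N on it, within 0.15 rad of highest lift (1.12 rad); violet tube upright in the well (6 mm, 0.15 rad), raised to a centre height of 102.5 to 107 mm, not touched by the robot; red tubes within 20 mm, bottles within 30 mm of their starts (value of joint cam_lever between 0.97 and 1.27 rad and velocity of joint cam_lever between -0.1 and 0.1 rad/s and contact force between the fingers and cam_lever above 1 N and horizontal distance between violet_tube_center and well_mouth below 0.006 m and z of violet_tube_center in the frame of lifter between 0.1025 and 0.107 m and angle between violet_tube_center's own z axis and vertical below 0.15 rad and contact force between each of the arm, the fingers and violet_tube below 0.05 N and distance of each of red_tube_a_center, red_tube_b_center from where it was at the start of the episode below 0.02 m and distance of each of calib_bottle, dye_bottle from where it was at the start of the episode below 0.03 m); the arm keeps its last pose, push and grip.
It fails at once if the violet tube is dropped into the well (horizontal distance between violet_tube_center and well_mouth below 0.02 m and linear speed of violet_tube above 0.45 m/s and contact force between the fingers and violet_tube below 0.02 N).
It fails at once if a red tube or a bottle is moved away (distance of any of red_tube_a_center, red_tube_b_center, calib_bottle, dye_bottle from where it was at the start of the episode above 0.04 m).
It also fails if it takes over 58 s, if anything falls off the work surface, if the arm or the gripper's body presses on something with over 40 N, if the wrist force passes 120 N, or if a joint passes its speed limit or range.

## Working session

There is one attempt and no reset: what is moved stays moved. The work goes in short steps, Python scripts to look and compute and a shell command to move; the robot and the scene stay as the last step left them, time stands still between calls to the robot, and variables do not carry over. Pictures are saved under pics/ and viewed, at most 10 in all, crops included, and the job is handed in when it is done.

```bash
mkdir -p pics; cat > h.py <<'E'
import numpy as np, cv2, pickle
from rig import r
def grab(n,tag):
    f=r.grab_frame(n); pickle.dump(f,open(f'pics/{tag}.pkl','wb')); cv2.imwrite(f'pics/{tag}.png',f['img'][:,:,::-1]); return f
def load(tag): return pickle.load(open(f'pics/{tag}.pkl','rb'))
def pts(f):
    z=f['range_z'].astype(float); K=f['K']; v,u=np.mgrid[:z.shape[0],:z.shape[1]]
    P=np.stack([(u-K[0,2])/K[0,0]*z,-(v-K[1,2])/K[1,1]*z,-z,np.ones_like(z)],-1)
    W=(P@f['world_from_camera'].T)[...,:3]; W[z==0]=np.nan; return W
E
python3 - <<'E'
from h import *
a=grab('scene','s0');b=grab('top','t0')
for f in (a,b): print(f['K'],f['world_from_camera'].round(3),[k for k in f])
s=r.sense();print(s['clock'],s['eef_pos'],s['tcp_rot'],s['opening'])
E
```

```text
[[539.51614938   0.         279.20712817]
 [  0.         539.51614938 205.31500369]
 [  0.           0.           1.        ]] [[-6.400000e-01  3.010000e-01 -7.070000e-01 -6.332290e+02]
 [-7.680000e-01 -2.740000e-01  5.780000e-01  1.010973e+03]
 [-2.000000e-02  9.130000e-01  4.060000e-01  7.793140e+02]
 [ 0.000000e+00  0.000000e+00  0.000000e+00  1.000000e+00]] ['img', 'range_z', 'K', 'world_from_camera']
[[432.48908417   0.         279.79763469]
 [  0.         432.48908417 209.17435457]
 [  0.           0.           1.        ]] [[-1.600000e-02  9.720000e-01 -2.360000e-01  3.136330e+02]
 [-1.000000e+00 -1.500000e-02  3.000000e-03  4.910200e+01]
 [-0.000000e+00  2.360000e-01  9.720000e-01  1.175655e+03]
 [ 0.000000e+00  0.000000e+00  0.000000e+00  1.000000e+00]] ['img', 'range_z', 'K', 'world_from_camera']
0.1 [222.81363425 583.48259722 230.64234967] [-3.14037407e+00  1.48601951e-05  2.77684546e+00] 0.9999846846140674
```

View pics/s0.png

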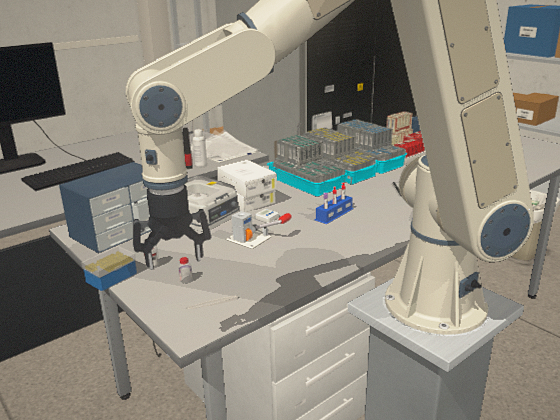

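View pics/t0.png

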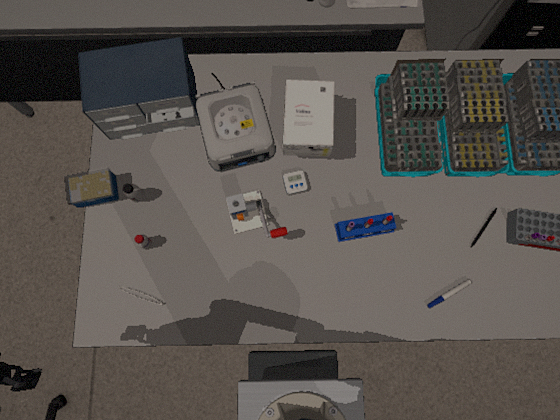

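The scene view shows the lifter at about (250,230) with its red grip at (285,217), and the blue block at (335,205). In the top view the lifter is at (245,212), the grip at (279,232), and the block at (365,227). I'll enlarge both.

```bash
python3 - <<'E'
from h import *
a=load('s0');b=load('t0')
c1=cv2.resize(b['img'][180:250,215:415],None,fx=4,fy=4,interpolation=cv2.INTER_CUBIC)
c2=cv2.resize(a['img'][175:250,220:370],None,fx=4,fy=4,interpolation=cv2.INTER_CUBIC)
im=np.zeros((580,800,3),np.uint8); im[:280,:800]=c1; im[280:580,:600]=c2
cv2.imwrite('pics/crop.png',im[:,:,::-1])
W=pts(b)
# block: blue pixels with z>30
hsv=cv2.cvtColor(b['img'],cv2.COLOR_RGB2HSV)
reg=np.zeros(W.shape[:2],bool);reg[205:250,325:412]=1
top=reg&(abs(W[...,2]-44)<6)&(hsv[...,0]>105)&(hsv[...,0]<130)&(hsv[...,1]>100)
p=W[top][:,:2].astype(np.float32);print('block top',len(p),cv2.minAreaRect(p),np.nanmedian(W[top][:,2]))
t=reg&(W[...,2]>75); 
for v,u in np.argwhere(t): print(u,v,W[v,u].round(),b['img'][v,u])
reg=np.zeros(W.shape[:2],bool);reg[185:240,220:270]=1
w=reg&(abs(W[...,2]-88)<5);p=W[w][:,:2].astype(np.float32);print('well',len(p),cv2.minAreaRect(p),np.nanmedian(W[w][:,2]))
w=reg&(W[...,2]<16)&(W[...,2]>4)&(b['img'].min(-1)>150);p=W[w][:,:2].astype(np.float32);print('plate',len(p),cv2.minAreaRect(p))
g=(b['img'][...,0]>130)&(b['img'][...,1]<60)&(W[...,2]>40);g[:220]=0;g[245:]=0;g[:,:265]=0;g[:,292:]=0
p=W[g].astype(np.float32);print('grip',len(p),p.mean(0),cv2.minAreaRect(p[:,:2]),p.max(0))
E
```

```text
block top 735 ((542.4131469726562, -185.81475830078125), (45.03510665893555, 151.0425262451172), 9.071934700012207) 44.15326805093241
387 216 [ 557. -232.   83.] [89 35 76]
388 216 [ 555. -232.   93.] [89 19 26]
389 216 [ 553. -232.  102.] [131  15   3]
390 216 [ 553. -235.  101.] [143  17  12]
391 216 [ 553. -238.  100.] [128  15  19]
386 217 [ 555. -230.   79.] [75 40 65]
387 217 [ 552. -229.   93.] [135  10  15]
388 217 [ 550. -230.  100.] [92  0  1]
389 217 [ 550. -232.  103.] [119  12  14]
390 217 [ 551. -236.   95.] [140  15  15]
391 217 [ 550. -238.  100.] [155  34  32]
386 218 [ 551. -229.   85.] [86 27 35]
387 218 [ 551. -231.   87.] [133  12  14]
388 218 [ 549. -231.   96.] [111   0   0]
389 218 [ 548. -232.  100.] [124   8  23]
390 218 [ 548. -235.   99.] [127  19  16]
391 218 [ 548. -238.  100.] [126  32  27]
369 219 [ 549. -184.   87.] [83 20 36]
370 219 [ 546. -184.   99.] [124   5   6]
371 219 [ 546. -186.  101.] [141  18   1]
386 219 [ 550. -230.   79.] [77 32 30]
387 219 [ 548. -230.   88.] [106   0   0]
388 219 [ 547. -232.   92.] [133  17  21]
389 219 [ 546. -234. 
[... 2423 characters left out ...]
] [86 75 71]
349 227 [ 530. -133.   80.] [67 57 64]
350 227 [ 528. -134.   90.] [62 47 63]
351 227 [ 529. -137.   85.] [71 50 65]
352 227 [ 528. -139.   88.] [49 36 55]
350 228 [ 528. -136.   78.] [74 62 61]
well 261 ((595.695556640625, 159.79592895507812), (44.66724395751953, 43.867164611816406), 13.974014282226562) 88.52514093148898
plate 4 ((616.0797119140625, 143.42984008789062), (37.85904312133789, 95.78919219970703), 45.50437927246094)Traceback (most recent call last):
  File "<stdin>", line 19, in <module>
cv2.error: OpenCV(4.12.0) /io/opencv/modules/imgproc/src/convhull.cpp:143: error: (-215:Assertion failed) total >= 0 && (depth == CV_32F || depth == CV_32S) in function 'convexHull'
```

View pics/crop.png

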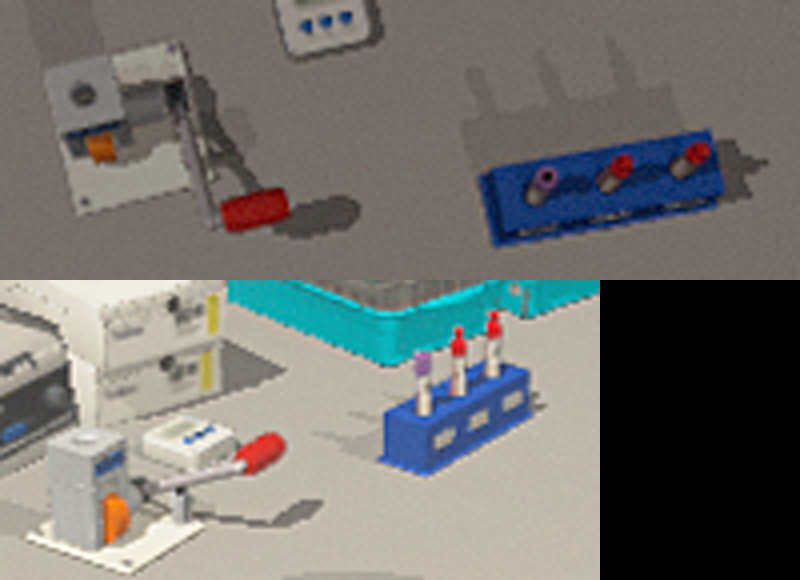

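The violet tube stands in the left (+y) hole, cap at crop (545,178). The well hole is at crop (83,93), and the lever points front-right to the grip at (255,208). Next I'll write a delta helper and compute the grip position.

```bash
cat >> h.py <<'E'
from scipy.spatial.transform import Rotation as Ro
def delta(pos,yawdeg):
    s=r.sense(); R=Ro.from_euler('xyz',s['tcp_rot']); T=Ro.from_euler('xyz',[np.pi,0,np.radians(yawdeg)])
    print('t',s['clock'],'pos',np.round(s['eef_pos'],1),'yaw',np.degrees(s['tcp_rot']).round(1),'F',np.round(s['contact_force'],1),'open',round(s['opening'],3),'gf',round(s['grasp_force'],1))
    print('rotdeg',(R.inv()*T).as_rotvec(degrees=True).round(2),'shift m',(R.inv().apply(np.array(pos)-s['eef_pos'])/1000).round(4))
E
python3 - <<'E'
from h import *
b=load('t0');W=pts(b);i=b['img'].astype(int)
g=(i[...,0]>90)&(i[...,1]<50)&(i[...,2]<60);m=np.zeros_like(g);m[222:242,265:292]=1;g&=m
p=W[g];p=p[~np.isnan(p).any(1)];print(len(p),np.median(p,0),p.min(0),p.max(0))
p=p[p[:,2]>60];print(cv2.minAreaRect(p[:,:2].astype(np.float32)))
v,u=203,236;print('hole',W[200:207,233:239,2].round())
delta((534.5,-136.4,190),100)
E
```

```text
132 [519.98312685  50.70547954  78.19596939] [507.74120291  29.95521128  68.95901103] [533.83088166  71.42378795  84.55507394]
((520.98291015625, 50.13121795654297), (22.250883102416992, 42.10434341430664), 9.05587100982666)
hole [[90. 85. 91. 88. 88. 90.]
 [87. 84. 80. 82. 85. 85.]
 [84. 80. 74. 71. 69. 85.]
 [85. 73. 62. 64. 59. 68.]
 [82. 60. 51. 53. 53. 54.]
 [87. 48. 55. 51. 50. 86.]
 [88. 88. 83. 53. 85. 90.]]
t 0.1 pos [222.8 583.5 230.6] yaw [-179.9    0.   159.1] F [0.3 0.6 0.3] open 1.0 gf 0.0
rotdeg [-6.00e-02  4.00e-02  5.91e+01] shift m [-0.548  -0.5613  0.0413]
```

The measured grip position matches the predicted geometry (521, 50). Moving over the violet tube.

```bash
R='see'; python3 -m creep '0 0 59 -0.548 -0.561 0.02 0;0 0 59 -0.548 -0.561 0.02 0;0 0 59 -0.548 -0.561 0.02 0;0 0 59 -0.548 -0.561 0.02 0;0 0 59 -0.548 -0.561 0.02 0;0 0 59 -0.548 -0.561 0.02 0;0 0 59 -0.548 -0.561 0.02 0;0 0 59 -0.548 -0.561 0.02 0' 20; python3 -c "
from h import *
delta((534.5,-136.4,170),99)"
```

```text
clock: 1.1
eef_pos: [422.1, 123.3, 218.6]
tcp_rot: [3.141, -0.0, 1.747]
contact_force: [0.9, 1.3, 0.5]
opening: 0.998
grasp_force: 0.0
t 1.1 pos [422.1 123.3 218.6] yaw [180.   -0.  100.1] F [0.9 1.3 0.5] open 0.998 gf 0.0
rotdeg [ 0.02 -0.    1.11] shift m [-0.2754  0.065   0.0486]
```

```bash
python3 -m creep '0 0 1 -0.275 0.065 0.048 0;0 0 1 -0.275 0.065 0.048 0;0 0 1 -0.275 0.065 0.048 0;0 0 1 -0.275 0.065 0.048 60;0 0 1 -0.275 0.065 0.048 60;0 0 1 -0.275 0.065 0.048 60;0 0 1 -0.275 0.065 0.048 60;0 0 1 -0.275 0.065 0.048 60'; python3 -c "
from h import *
grab('top','t1');f=grab('scene','s1')
i=f['img'][150:240,270:390];cv2.imwrite('pics/s1c.png',cv2.resize(i,None,fx=5,fy=5,interpolation=cv2.INTER_CUBIC)[:,:,::-1])
delta((534.5,-136.4,55),99)"
```

```text
clock: 2.1
eef_pos: [533.5, -133.0, 170.7]
tcp_rot: [-3.141, -0.0, 1.731]
contact_force: [0.5, 0.4, 0.2]
opening: 0.764
grasp_force: 0.0
t 2.2 pos [ 533.8 -133.1  170.8] yaw [180.    0.   99.2] F [0.7 0.7 1.7] open 0.766 gf 0.0
rotdeg [0.01 0.   0.18] shift m [-0.0034  0.0002  0.1158]
```

View pics/s1c.png

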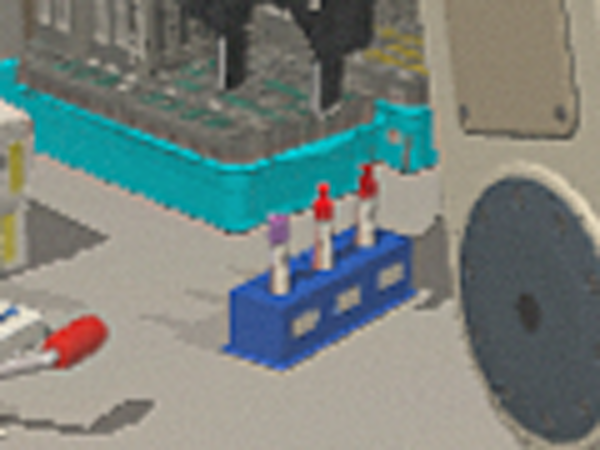

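The crop shows the open fingers above and behind the block at about (230,80) and (325,100), with the violet tube still in place at (280,250). Descending.

```bash
python3 -m creep '0 0 0 -0.003 0 0.05 60;0 0 0 -0.003 0 0.08 60;0 0 0 -0.003 0 0.1 60;0 0 0 -0.003 0 0.116 60;0 0 0 -0.003 0 0.116 60;0 0 0 -0.003 0 0.116 60;0 0 0 -0.003 0 0.116 60'; python3 -c "
from h import *
delta((534.5,-136.4,55),99)"
```

```text
clock: 3.08
eef_pos: [535.1, -137.2, 55.5]
tcp_rot: [3.14, 0.001, 1.73]
contact_force: [1.2, -0.9, -0.5]
opening: 0.763
grasp_force: 0.0
t 3.075 pos [ 535.1 -137.2   55.5] yaw [179.9   0.   99.1] F [ 1.2 -0.9 -0.5] open 0.763 gf 0.0
rotdeg [0.08 0.04 0.1 ] shift m [ 0.0009 -0.0004  0.0005]
```

```bash
python3 -m creep '0 0 0 0 0 0 120;0 0 0 0 0 0 255;0 0 0 0 0 0 255;0 0 0 0 0 0 255;0 0 0 0 0 0 255;0 0 0 0 0 0 255;0 0 0 0 0 0 255;0 0 0 0 0 0 255' 25; python3 -c "
from h import *
delta((534.5,-136.4,175),99)"
```

```text
clock: 4.08
eef_pos: [534.5, -137.1, 54.6]
tcp_rot: [3.141, 0.0, 1.73]
contact_force: [-0.3, -0.3, 4.1]
opening: 0.151
grasp_force: 24.4
t 4.075 pos [ 534.5 -137.1   54.6] yaw [180.    0.   99.1] F [-0.3 -0.3  4.1] open 0.151 gf 24.4
rotdeg [0.01 0.01 0.1 ] shift m [ 7.000e-04  1.000e-04 -1.204e-01]
```

```bash
python3 -m creep '0 0 0 0 0 -0.02 255;0 0 0 0 0 -0.05 255;0 0 0 0 0 -0.09 255;0 0 0 0 0 -0.12 255;0 0 0 0 0 -0.12 255;0 0 0 0 0 -0.12 255'; python3 -c "
from h import *
delta((595.7,159.8,175),104)"
```

```text
clock: 4.82
eef_pos: [533.8, -136.9, 173.6]
tcp_rot: [-3.141, -0.0, 1.73]
contact_force: [-0.7, 0.8, -1.2]
opening: 0.147
grasp_force: 24.4
t 4.825 pos [ 533.8 -136.9  173.6] yaw [-179.9   -0.    99.1] F [-0.7  0.8 -1.2] open 0.147 gf 24.4
rotdeg [-0.06 -0.03 -4.9 ] shift m [ 0.2832  0.1081 -0.0013]
```

```bash
python3 -m creep '0 0 -5 0.05 0.02 0 255;0 0 -5 0.1 0.04 0 255;0 0 -5 0.15 0.06 0 255;0 0 -5 0.2 0.08 0 255;0 0 -5 0.25 0.095 0 255;0 0 -5 0.283 0.108 0 255;0 0 -5 0.283 0.108 0 255;0 0 -5 0.283 0.108 0 255'; python3 -c "
from h import *
a=grab('scene','s2');b=grab('top','t2')
c1=cv2.resize(a['img'][130:260,190:310],None,fx=4.5,fy=4.5,interpolation=cv2.INTER_CUBIC)[:,:390]
c2=cv2.resize(b['img'][170:250,200:300],None,fx=4,fy=4,interpolation=cv2.INTER_CUBIC)
im=np.zeros((585,790,3),np.uint8);im[:585,:390]=c1[:585];im[:320,390:790]=c2;cv2.imwrite('pics/c2.png',im[:,:,::-1])
delta((595.7,159.8,175),104)"
```

```text
clock: 5.82
eef_pos: [595.3, 158.8, 173.1]
tcp_rot: [-3.139, 0.0, 1.817]
contact_force: [-0.4, 0.3, -0.0]
opening: 0.153
grasp_force: 24.4
t 5.925 pos [595.7 158.3 173.8] yaw [-179.9    0.   104. ] F [ 1.   0.2 -0.7] open 0.153 gf 24.4
rotdeg [-0.09  0.01  0.04] shift m [ 0.0015  0.0004 -0.0012]
```

View pics/c2.png

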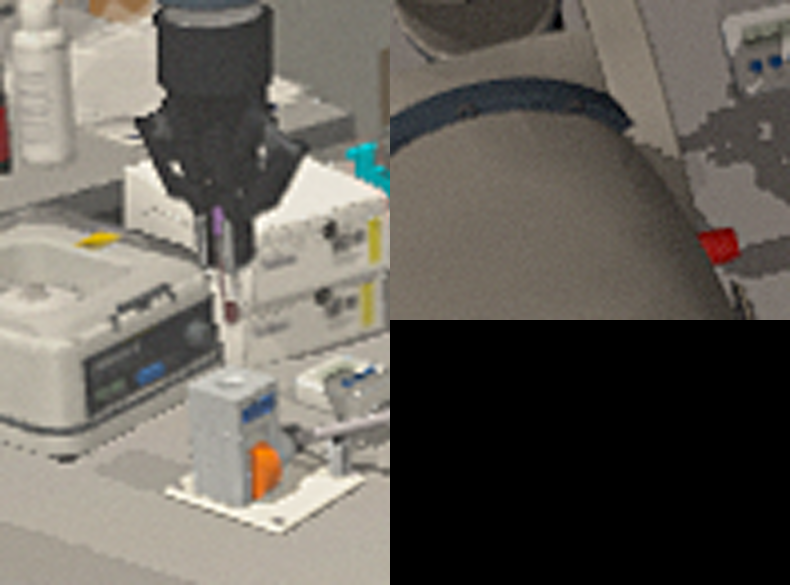

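The scene crop shows the tube held upright, its lower end just above the well mouth at about (235,375). The arm blocks the top view. I'll measure tube against well with scene depth.

```bash
python3 - <<'E'
from h import *
a=load('s2');W=pts(a);cam=a['world_from_camera'][:3,3]
s=(abs(W[...,0]-595)<45)&(abs(W[...,1]-159)<45)
for lo in range(100,170,6):
    m=s&(W[...,2]>=lo)&(W[...,2]<lo+6); p=W[m]
    # per-row lateral centre along the camera-perpendicular direction
    if len(p): print(lo,len(p),np.median(p,0).round(1),p.min(0).round(1),p.max(0).round(1), a['img'][m].mean(0).round())
A=load('s0');V=pts(A);m=(abs(V[...,0]-595)<40)&(abs(V[...,1]-159)<40)&(abs(V[...,2]-88)<4)
p=V[m];print('well',len(p),np.median(p[:,2]),cv2.minAreaRect(p[:,:2].astype(np.float32)))
M=np.linalg.inv(A['world_from_camera'])
for X in [(595.7,159.8,88),(595.7,159.8,128),(595.7,159.8,160),(585,157,88),(606,162,88)]:
    c=M@np.array([*X,1]);print(X,A['K'][0,2]-A['K'][0,0]*c[0]/c[2],A['K'][1,2]+A['K'][1,1]*c[1]/c[2])
gray=cv2.cvtColor(A['img'],cv2.COLOR_RGB2GRAY);print(gray[208:222,232:256])
g2=a['img'][196:216:2,232:252].astype(int);print(g2.sum(-1)//3)
E
```

```text
130 5 [590.9 156.7 132.2] [588.3 150.6 130.1] [593.5 164.  134.7] [170. 159. 148.]
136 11 [591.5 157.8 138.6] [584.6 150.1 137. ] [599.9 163.8 141.8] [125. 104.  98.]
142 7 [589.4 155.9 144.9] [587.8 148.3 142.6] [603.7 162.4 147.8] [138. 121. 113.]
148 10 [589.5 158.3 151.4] [585.5 150.5 148.4] [600.3 162.  153.9] [160. 147. 137.]
154 7 [588.4 160.1 157.4] [586.3 153.8 156.1] [594.8 164.  159.8] [175. 167. 158.]
160 5 [592.3 159.1 162.1] [587.4 157.4 160.4] [592.8 163.1 164.1] [183. 174. 162.]
166 8 [589.1 159.2 167.9] [581.6 143.4 166.6] [597.5 165.5 170.4] [161. 151. 141.]
well 104 87.25196250814565 ((593.8367919921875, 156.79168701171875), (48.903873443603516, 49.96359634399414), 15.889878273010254)
(595.7, 159.8, 88) 240.43393067634463 214.73266331437992
(595.7, 159.8, 128) 239.7798096212323 202.7049249425241
(595.7, 159.8, 160) 239.24702192735919 192.90821997550552
(585, 157, 88) 243.2583374692408 215.57443767462357
(606, 162, 88) 237.8661488311813 213.8821648379245
[[ 67  68  68  76 102 125  87 133 214 209 210 200 169 183 190 191 190 195
  191 191 187 183 165 167]
 [ 69  78  9
[... 1452 characters left out ...]
 142 133
  146 144]
 [ 60  68  66  60  49 127 215 167  86  82  95 136 155 157 179 153 143 171
  165 164]
 [109 116 112 100  77  50 124 210 178 163 184 198 173 169 152 152 156 135
  119 121]
 [ 99 104 103  77  74  69 126 205 197 197 206 197 172 170 155 133 140 154
  153 163]
 [ 79  80  77  75  73  79  84 120 201 194 195 192 168 167 177 173 179 175
  177 171]
 [ 60  61  60  71  89 115  81 116 197 189 194 185 153 169 176 177 175 173
  172 174]
 [ 83 114 118 111  85  89 100 107 170 184 188 183 163 171 171 164 167 166
  142 137]
 [ 76  85  94 123 152 162 193 201 191 192 193 194 195 185 175 175 169 169
  168 166]
 [156 162 197 200 196 188 183 191 215 222 230 218 198 189 195 196 195 192
  182 158]]
```

Tube and well agree within about 1 mm. Shifting slightly, then descending to the chamfer and watching the force.

```bash
python3 -m creep '0 0 0 0.001 0 0.02 255;0 0 0 0.001 0 0.035 255;0 0 0 0.001 0 0.037 255;0 0 0 0.001 0 0.039 255;0 0 0 0.001 0 0.041 255;0 0 0 0.001 0 0.041 255;0 0 0 0.001 0 0.041 255'; python3 -c "
from h import *
delta((595.7,159.2,128),104)"; python3 -m creep '0 0 0 0 0 0.002 255;0 0 0 0 0 0.004 255;0 0 0 0 0 0.005 255;0 0 0 0 0 0.006 255;0 0 0 0 0 0.006 255;0 0 0 0 0 0.006 255';python3 -c "
from h import *
a=grab('scene','s3')
delta((595.7,159.2,96),104)"
```

```text
clock: 6.8
eef_pos: [596.2, 160.5, 133.8]
tcp_rot: [3.141, 0.0, 1.817]
contact_force: [-0.5, -0.1, 0.1]
opening: 0.149
grasp_force: 24.4
t 6.8 pos [596.2 160.5 133.8] yaw [180.    0.  104.1] F [-0.5 -0.1  0.1] open 0.149 gf 24.4
rotdeg [0.02 0.   0.1 ] shift m [-0.0011 -0.0008  0.0058]
clock: 7.55
eef_pos: [596.1, 160.4, 127.6]
tcp_rot: [3.142, 0.0, 1.817]
contact_force: [-0.4, -0.2, 0.5]
opening: 0.151
grasp_force: 24.4
t 7.6 pos [596.1 160.4 127.6] yaw [180.   -0.  104.1] F [ 0.3 -0.2 -0.1] open 0.152 gf 24.4
rotdeg [ 0.  -0.   0.1] shift m [-0.0011 -0.0007  0.0316]
```

It is 5 mm below the mouth with no force, so the tube is in the well. Continuing down.

```bash
python3 -m creep '0 0 0 0 0 0.004 255;0 0 0 0 0 0.008 255;0 0 0 0 0 0.012 255;0 0 0 0 0 0.016 255;0 0 0 0 0 0.02 255;0 0 0 0 0 0.024 255;0 0 0 0 0 0.027 255;0 0 0 0 0 0.027 255'; python3 -m creep '0 0 0 0 0 0.001 255;0 0 0 0 0 0.002 255;0 0 0 0 0 0.003 255;0 0 0 0 0 0.004 255;0 0 0 0 0 0.004 255'; python3 -c "
from h import *
delta((595.7,159.2,95),104)"
```

```text
clock: 8.6
eef_pos: [595.9, 160.4, 100.3]
tcp_rot: [-3.141, 0.0, 1.817]
contact_force: [0.6, -0.9, -0.0]
opening: 0.148
grasp_force: 24.4
clock: 9.22
eef_pos: [596.0, 160.4, 96.5]
tcp_rot: [-3.141, 0.0, 1.817]
contact_force: [0.1, -0.8, 0.8]
opening: 0.152
grasp_force: 24.4
t 9.225 pos [596.  160.4  96.5] yaw [-180.     0.   104.1] F [ 0.1 -0.8  0.8] open 0.152 gf 24.4
rotdeg [-0.01  0.    0.1 ] shift m [-0.0011 -0.0006  0.0015]
```

```bash
python3 -m creep '0 0 0 0 0 0.0007 255;0 0 0 0 0 0.0014 255;0 0 0 0 0 0.002 255;0 0 0 0 0 0.0025 255;0 0 0 0 0 0.0025 255'; python3 -c "
from h import *
delta((595.7,159.2,95),104)"
```

```text
clock: 9.85
eef_pos: [596.6, 160.6, 94.9]
tcp_rot: [3.14, -0.0, 1.817]
contact_force: [-0.3, -0.3, 7.1]
opening: 0.152
grasp_force: 25.1
t 9.85 pos [596.6 160.6  94.9] yaw [179.9  -0.  104.1] F [-0.3 -0.3  7.1] open 0.152 gf 25.1
rotdeg [ 0.07 -0.    0.1 ] shift m [-0.0011 -0.0012 -0.0001]
```

It is seated, with 7 N upward. Releasing.

```bash
python3 -m creep '0 0 0 0 0 0 220;0 0 0 0 0 0 200;0 0 0 0 0 0 160;0 0 0 0 0 0 120;0 0 0 0 0 0 100;0 0 0 0 0 0 100;0 0 0 0 0 0 100;0 0 0 0 0 0 100'; python3 -m creep '0 0 0 0 0 -0.02 100;0 0 0 0 0 -0.06 100;0 0 0 0 0 -0.1 100;0 0 0 0 0 -0.1 100;0 0 0 0 0 -0.1 100;0 0 0 0 0 -0.1 100'; python3 -c "
from h import *
a=grab('scene','s4');i=a['img'][160:260,205:305];cv2.imwrite('pics/s4c.png',cv2.resize(i,None,fx=5,fy=5,interpolation=cv2.INTER_CUBIC)[:,:,::-1])
c,s=np.cos(np.radians(14)),np.sin(np.radians(14))
# grip centre, 3 mm outward (-y lifter)
print(521+3*s,50.2-3*c)
delta((521.5,47.5,170),104)"
```

```text
clock: 10.85
eef_pos: [596.0, 160.4, 94.0]
tcp_rot: [3.142, 0.0, 1.817]
contact_force: [-0.1, -0.1, 0.0]
opening: 0.606
grasp_force: 0.0
clock: 11.6
eef_pos: [595.3, 160.2, 193.2]
tcp_rot: [-3.14, 0.0, 1.817]
contact_force: [0.2, -0.4, -0.5]
opening: 0.61
grasp_force: 0.0
521.725765686799 47.28911282117201
t 11.65 pos [595.4 160.3 193.1] yaw [-179.9    0.   104.1] F [ 0.4 -0.   0.2] open 0.608 gf 0.0
rotdeg [-0.11  0.    0.1 ] shift m [-0.0914 -0.099   0.0233]
```

View pics/s4c.png

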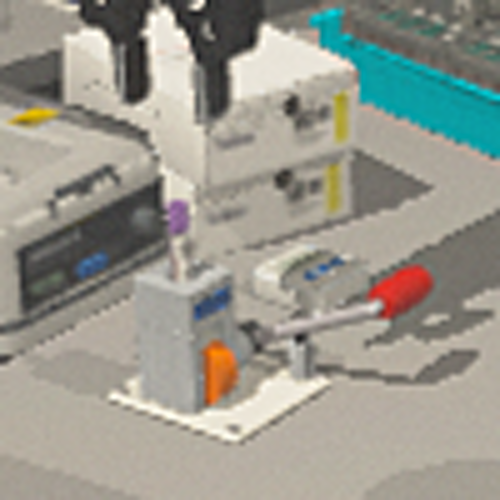

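The tube stands upright in the well (cap at crop (177,217)), the fingers are clear above it, and the lever is at rest with its grip at (403,293). Moving to the grip.

```bash
python3 -m creep '0 0 0 -0.045 -0.05 0 100;0 0 0 -0.0915 -0.099 0 100;0 0 0 -0.0915 -0.099 0.05 100;0 0 0 -0.0915 -0.099 0.05 100;0 0 0 -0.0915 -0.099 0.05 100;0 0 0 -0.0915 -0.099 0.05 100'; python3 -c "
from h import *
delta((521.7,47.3,47),104)"
```

```text
clock: 12.4
eef_pos: [523.8, 48.3, 145.3]
tcp_rot: [3.14, 0.0, 1.818]
contact_force: [1.0, 0.0, 0.2]
opening: 0.606
grasp_force: 0.0
t 12.4 pos [523.8  48.3 145.3] yaw [179.9   0.  104.1] F [1.  0.  0.2] open 0.606 gf 0.0
rotdeg [0.12 0.01 0.15] shift m [-0.0005 -0.0025  0.0983]
```

```bash
python3 -m creep '0 0 0 -0.0005 -0.002 0.03 100;0 0 0 -0.0005 -0.002 0.06 100;0 0 0 -0.0005 -0.002 0.085 100;0 0 0 -0.0005 -0.002 0.098 100;0 0 0 -0.0005 -0.002 0.098 100;0 0 0 -0.0005 -0.002 0.098 100'; python3 -m creep '0 0 0 0 0 0 255;0 0 0 0 0 0 255;0 0 0 0 0 0 255;0 0 0 0 0 0 255;0 0 0 0 0 0 255;0 0 0 0 0 0 255' 30; python3 -c "
from h import *
delta((521.7,47.3,47),104)
for q in (.14,.28,.42,.56,.7,.84,.98,1.12):
    a=.45+q; print(q,'tool -y->',round((np.cos(.45)-np.cos(a))*.110,4),'z',round(-(np.sin(a)-np.sin(.45))*.110,4))"
```

```text
clock: 13.15
eef_pos: [521.4, 46.8, 47.0]
tcp_rot: [3.14, 0.0, 1.817]
contact_force: [-0.3, 0.1, 0.3]
opening: 0.607
grasp_force: 0.0
clock: 13.9
eef_pos: [522.0, 46.8, 46.8]
tcp_rot: [3.139, 0.0, 1.817]
contact_force: [5.2, 1.8, 5.9]
opening: 0.27
grasp_force: 29.5
t 13.9 pos [522.   46.8  46.8] yaw [179.8   0.  104.1] F [5.2 1.8 5.9] open 0.27 gf 29.5
rotdeg [0.17 0.02 0.1 ] shift m [ 0.0006 -0.0002 -0.0002]
0.14 tool -y-> 0.0076 z -0.0134
0.28 tool -y-> 0.0171 z -0.0255
0.42 tool -y-> 0.0281 z -0.0362
0.56 tool -y-> 0.0405 z -0.0453
0.7 tool -y-> 0.0541 z -0.0526
0.84 tool -y-> 0.0686 z -0.0578
0.98 tool -y-> 0.0836 z -0.0611
1.12 tool -y-> 0.099 z -0.0622
```

```bash
python3 -m creep '0 0 0 0 0.0035 -0.007 255;0 0 0 0 0.0076 -0.0134 255;0 0 0 0 0.012 -0.0197 255;0 0 0 0 0.0171 -0.0255 255;0 0 0 0 0.0225 -0.031 255;0 0 0 0 0.0281 -0.0362 255;0 0 0 0 0.034 -0.041 255;0 0 0 0 0.0405 -0.0453 255' 40; python3 -m creep '0 0 0 0 0.0065 -0.004 255;0 0 0 0 0.0136 -0.0073 255;0 0 0 0 0.0208 -0.0102 255;0 0 0 0 0.0281 -0.0125 255;0 0 0 0 0.0356 -0.0144 255;0 0 0 0 0.0431 -0.0158 255;0 0 0 0 0.0508 -0.0167 255;0 0 0 0 0.0585 -0.0169 255'; python3 -m creep '0 0 0 0 0 0 255;0 0 0 0 0 0 255'; python3 -c "
from h import *
a=grab('scene','s5');i=a['img'][140:260,205:325];cv2.imwrite('pics/s5c.png',cv2.resize(i,None,fx=5,fy=5,interpolation=cv2.INTER_CUBIC)[:,:,::-1])
c,s=np.cos(np.radians(14)),np.sin(np.radians(14))
delta((522+99*c,46.8+99*s,109),104); print(522+99*c,46.8+99*s)
W=pts(a);m=(abs(W[...,0]-595)<20)&(abs(W[...,1]-159)<20)&(W[...,2]>120)&(W[...,2]<170);print(np.sort(W[m][:,2])[-8:],np.median(W[m],0))
W=pts(load('s4'));m=(abs(W[...,0]-595)<20)&(abs(W[...,1]-159)<20)&(W[...,2]>120)&(W[...,2]<170);print(np.sort(W[m][:,2])[-8:],np.median(W[m],0))"
```

```text
clock: 14.9
eef_pos: [559.2, 56.1, 91.4]
tcp_rot: [-3.14, 0.0, 1.817]
contact_force: [-2.4, -4.3, -2.2]
opening: 0.269
grasp_force: 40.1
clock: 15.9
eef_pos: [617.2, 70.2, 109.6]
tcp_rot: [3.141, 0.001, 1.817]
contact_force: [-4.1, -6.5, 7.3]
opening: 0.265
grasp_force: 41.0
clock: 16.15
eef_pos: [617.5, 70.3, 109.7]
tcp_rot: [3.14, 0.001, 1.817]
contact_force: [-2.0, -6.1, 5.9]
opening: 0.27
grasp_force: 40.9
t 16.2 pos [617.4  70.3 109.7] yaw [1.799e+02 1.000e-01 1.041e+02] F [-1.9 -6.2  6.2] open 0.265 gf 40.9
rotdeg [0.08 0.05 0.11] shift m [0.0003 0.0007 0.0007]
618.0592769013236 70.7502676643671
[140.96129237 141.54491103 141.5498111  141.92509614 142.2819422
 143.32051287 144.14628011 144.44452612] [591.548655   162.25959694 133.67634356]
[133.50841469 133.98085159 134.35020157 134.85551654 135.27442387
 135.75092479 136.21359725 136.40316777] [591.10994739 162.01258239 129.81839101]
```

View pics/s5c.png

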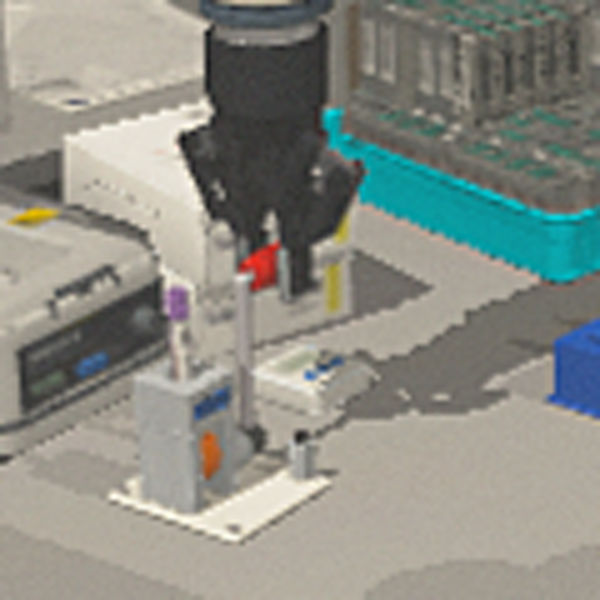

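The lever is vertical (rod from crop (248,430) to (243,270)) with the grip between the fingers. The tube is upright and about 8 mm higher. Handing in.

```bash
python3 -c "
from rig import r
s=r.sense();print(s['clock'],abs(s['qvel']).max(),s['grasp_force']);print(r.sign_off())"
```

```text
16.2 0.0014481771693664455 40.936078978702426
the job is handed in; nothing more can be done
None
```

The violet tube stands upright on the bottom of the well and has been let go; the gripper now holds the lever straight up with the tube raised about 8 mm, handed in at 16.2 s (no verdict was returned).

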